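Hang the key paddle in the top-loading key cabinet

ROBOT

A 7-joint arm with a two-finger parallel gripper is mounted at the origin on the work surface. World frame = base frame: x ahead of the robot, y to its left, z up, the work surface at z = 0. Lengths are in m, angles in rad, forces in N, time in s.
With the tool pointing down it reaches from about 0.4 to 0.9 m from the base axis. Payload 5.6 kg.
Tool frame: the origin (TCP) lies midway between the tips of the shut fingers; the grasp point (between the pads) lies 19 mm behind it; x points along the fingers, z is the direction in which the jaws open and shut, and the axes are right-handed (so a half turn about x gives the same grasp; the last joint's range is limited). The gripper opens to 92 mm and grips with 3 to 60 N. Pads are 20 mm wide; open, the fingers measure 128 mm over their backs; the gripper's body (75 mm by 189 mm) begins 69 mm behind the grasp point.
Start: joints at [1.269, 0.468, -0.012, 1.603, 0.006, 1.071, -0.056], TCP at [0.166, -0.628, 0.177] pointing down, gripper open.
Joint ranges: [-2.53, 2.53], [-0.31, 2.02], [-1.57, 1.55], [0.28, 2.44], [-1.29, 4.43], [0.15, 1.84], [-2.92, 2.92]. Speed limits (rad/s): [2.57, 2.57, 3.14, 3.14, 3.14, 3.14, 3.14].

INTERFACE

Orientations are given as a unit quaternion [w, x, y, z].
In Python, from cell import robot, eyes gives the robot as it stands. The module is installed in compiled form; this text tells all that it offers.
- The arm moves only by the tool carry_out, never from a script. Its argument "deltas" is a list that holds one entry, the list of rows, each a list of 4 numbers: the shift along the tool's x, y, z in m, then the turn about the tool's x in degrees. In form: [[[tx, ty, tz, spin], ...]]. A call has 1 to 20 rows; each row is the pose to reach, as a shift and turn from the pose commanded when the call began, along the tool's axes at that moment; what a row does not reach only later rows make up. A row lasts 1/10 s, in which the tool goes at most 50 mm and 8.59 degrees, less where a joint would pass 70% of its speed; a pose out of reach is approached as far as the arm can. A call with a gripper value outside its range is refused whole. "fingers" is the opening, from -1 (shut) to 1 (fully open), set as the call begins (left out, the last holds). The fingers move at their own pace and stop on an object; "force" is the grip in N (left out, the last holds). Time passes only in rows, so rows that repeat a pose let the fingers close. It gives the time, the measured TCP pose, the force and the opening at its end, in the units of the state.
- robot.get_state(): the state, without advancing time (a new reading comes with each control period).
- eyes.camera(name): name is "scene" or "top"; returns a dict with "image" (384x512x3 uint8, blue, green, red), "mtx" (3x3 intrinsics, pixels), "dist" ([k1, k2, p1, p2, k3] as OpenCV has them; the pictures are not rectified), "camera_from_world" (4x4, takes a point from world to camera coordinates). Camera axes: x right, y up, looking along -z (the intrinsics and any distortion apply to the point x, -y, -z); pixel columns grow to the right and rows downward; lengths in m; the calibration is good to about 2 mm. A picture is of the moment at which its call begins. There is no depth.
- robot.sign_off(): hands the job in, once; it reports no verdict.
The state is a dict: "time": time; "joints": joint angles; "joint_velocities": joint speeds; "effort": joint torques, N m; "tool_pos": TCP position; "orientation": TCP orientation; "contact_force": force on the tool from outside, world axes, zero at the start; "moment": the same for the moment, N m; "opening": finger opening in m.
Only numpy, scipy, OpenCV 4.12 (cv2) and the standard library are available. Lean on these libraries where they do the work, as an engineer would, in place of code of your own. Each camera call takes 0.05 s, during which the arm holds its last target. There are 200 camera calls.

TASK

Take the white key paddle out of its desk stand, pass it down through the opening in the cabinet's top without touching the cabinet, and put its slot over the hook. Gently lower it onto the bar between the upturned tip and the keeper lips until the bar carries it, then, still resting on the bar, slide it under the lips fully home against the stop, let go and leave it hanging there upright. The hook's exact height is unknown, so find it by feel and never press or push hard on it; leave the mouse, the bottle and the tape alone.

Things in the scene. Friction and masses are not known exactly. Their poses are not given: they have to be found in the camera images.
- paddle: White key paddle: upright plate 180 mm tall, 10 mm thick (y), 0.16 kg, brass key drawn flat on each face. Origin: centre of underside, z up, x across its width. Heights: foot 50 mm wide to z 50; through slot (along y) 20 mm wide, z 50 to 88; bridge 50 mm wide, z 88 to 100, shoulders at z 100; neck 22 mm wide up to z 180. Both faces alike.
- slot_top (a point): On the paddle: middle of the slot's flat top edge (underside of the bridge), 88 mm above the paddle's underside. This edge comes to rest on the hook's bar.
- grip (a point): On the paddle's neck, 168 mm above its underside (12 mm below its top): grip here, across the 10 mm thickness (y), so that the fingers stay above the cabinet when the paddle hangs.
- stand: Grey block on a 90 (x) x 70 mm base, 40 mm high, fixed to the desk; origin at the centre of its underside. Its pocket (54 mm along x, 13 mm along y) is open at the top, floor 6 mm above the desk. The paddle starts upright in it with the same axes, free to lift straight out.
- cabinet: White-framed key cabinet with clear walls, fixed to the desk, 150 (x) x 170 (y) x 160 mm tall, origin at the centre of its underside. Its 6 mm thick top has one opening, 72 mm along x and 111 mm along y. Floor inside 6 mm above the desk. The hook is mounted on its +y end wall. Nothing may touch its frame or walls.
- opening (a point): Middle of the opening, level with the cabinet's top, 160 mm above the desk. The opening reaches 36 mm to either side along x and 55.5 mm along y.
- rail: Steel hook rail inside the cabinet at its +y end, same axes. Origin: hook centre line (x 0), stop face (y 0, 41.5 mm to +y of the cabinet's centre), z 118 mm above the desk. The whole hook (bar, tip, lips, stop) is clamped at an unmeasured height: its bar's top lies anywhere from 7 mm below to 7 mm above this origin. It is rigid and bears 20 N at most.
- setdown (a point): Where to set the paddle down: 44 mm before the stop face, z as the rail's origin (middle of the height range, not the bar's true height). The level bar, 8 mm wide and thick, runs along y from the stop to y -62 of the rail; its end (y -62 to -57) turns up 8 mm above the bar's top. Come from -y, beyond the tip, with the tip through the slot.
- home (a point): Paddle's middle when home, its face on the stop: 5 mm before the stop face. Two keeper lips at x 16 to 30 mm on both sides overhang the bar from rail y -25 to the wall, underside 16 mm over the bar's top, flared front edges to y -33. Neck passes between; shoulders (12 mm over the bar) pass under only if the paddle rests on the bar. Stop block 26 mm wide.
- mouse: Black computer mouse, 100 x 58 x 32 mm, origin at the centre of its underside. Leave alone.
- sanitiser: Clear bottle of 52 mm diameter and 120 mm height, origin at the centre of its underside. Leave alone.
- tape: Brown roll of tape lying flat, 90 mm across, 24 mm high, origin at the centre of its underside. Leave alone.
There are look-alikes about, which are no part of the job. Of the things like the paddle, leave any that is blue or red; of the rest the larger one is meant.

How it is judged:
On the way, in this order (a step that is already met when the one before it is completed fails the run):
1. the paddle is lifted clear of the stand's pocket, held by the fingers (z of paddle in the frame of stand above 0.045 m and contact force between paddle and the fingers above 1 N), for 0.1 s.
2. the paddle, still held, rests on the hook's bar behind the tip and in front of the keeper lips (its middle 39 to 56 mm before the stop face) (contact force between paddle and rail above 0.3 N and z of paddle in the frame of rail between -0.099 and -0.077 m and x of paddle in the frame of rail between -0.009 and 0.009 m and y of paddle in the frame of rail between -0.056 and -0.039 m and contact force between paddle and the fingers above 1 N), for 0.1 s.
At the end, for the whole second after the job is handed in: The released paddle hangs at rest from the hook's bar (bearing on it, within 9 mm of the hook's centre line, upright within 0.15 rad), pushed home: its middle less than 9 mm before the stop face, so that at most 4 mm of gap is left. It does not touch the cabinet (contact force between paddle and rail above 0.3 N and z of paddle in the frame of rail between -0.099 and -0.077 m and x of paddle in the frame of rail between -0.009 and 0.009 m and y of paddle in the frame of rail between -0.009 and 0 m and angle between paddle's own z axis and vertical below 0.15 rad and linear speed of paddle below 0.02 m/s and contact force between paddle and cabinet below 0.1 N).
It fails at once if the cabinet's frame or walls are touched with more than 1 N (contact force between cabinet and anything else above 1 N).
It fails at once if the paddle presses on the hook with more than 20 N (contact force between paddle and rail above 20 N).
It fails at once if the hook or its rail is struck by the robot with more than 5 N (contact force between rail and the fingers above 5 N or contact force between rail and the arm above 5 N).
It fails at once if a bystander is moved by more than 15 mm (distance of any of mouse, sanitiser, tape from where it was at the start of the episode above 0.015 m).
It also fails if it takes over 64 s, if anything falls off the work surface, if the arm or the gripper's body presses on something with over 40 N, if the wrist force passes 120 N, or if a joint passes its speed limit or range.

## Working session

There is one attempt and no reset: what is moved stays moved. The work goes in short steps, Python scripts to look and compute and a tool call to move; the robot and the scene stay as the last step left them, time stands still between calls to the robot, and variables do not carry over. Pictures are saved under pics/ and viewed, about 8 in all and at most 12, crops included, and the job is handed in when it is done.

Besides the shell and the picture viewer there is one more tool, called after "Emit:" in YAML: its name, and indented under it one key for each argument. carry_out: Moves the arm, as the interface text tells. Its arguments: {"type":"object","properties":{"deltas":{"type":"array"},"fingers":{"type":"number"},"force":{"type":"number"}},"required":["deltas"]}

```bash
mkdir -p pics
python3 - <<'E'
from cell import robot, eyes
import cv2, numpy as np, pickle
s=robot.get_state(); print(s)
d={}
for n in("scene","top"):
    c=eyes.camera(n); d[n]=c; cv2.imwrite(f"pics/{n}0.png",c["image"]); print(n,c["mtx"],c["dist"],c["camera_from_world"])
pickle.dump(d,open("cams0.pkl","wb"))
E
```

```text
{'time': 0.0, 'joints': array([ 1.2690016 ,  0.46836067, -0.01164441,  1.60363401,  0.00601581,
        1.07143444, -0.05630751]), 'joint_velocities': array([-1.12694611e-05, -1.42970258e-03,  1.57707559e-03, -8.65248445e-04,
        1.04249626e-03, -9.86641016e-04,  1.15939872e-03]), 'effort': array([ 2.92132518e-04, -5.20565987e+01, -1.22251917e-02, -2.43747979e+01,
       -5.65698801e-02,  1.73722277e-02,  1.63626687e-04]), 'tool_pos': array([ 0.16612026, -0.62771934,  0.17584687]), 'orientation': array([ 0.55980251,  0.43166274,  0.56086192, -0.43095514]), 'contact_force': array([ 0.11058547,  0.40555405, -0.00453046]), 'moment': array([ 0.01455286,  0.01778356, -0.03340703]), 'opening': 0.0916348494643983}
scene [[411.15528638   0.         254.38415407]
 [  0.         411.15528638 189.79953656]
 [  0.           0.           1.        ]] [-0.09282239  0.          0.          0.          0.        ] [[ 0.66712221  0.74490612  0.00792734 -0.32227715]
 [-0.4733775   0.41568217  0.77660935  0.18419639]
 [ 0.5752058  -0.52184597  0.6299326  -1.45591589]
 [ 0.          0.          0.          1.        ]]
top [[434.57363141   0.         260.65912622]
 [  0.         434.57363141 193.60574486]
 [  0.           0.           1.        ]] [-0.07760743  0.          0.          0.          0.        ] [[ 0.01669361 -0.9998597   0.00137768 -0.04826168]
 [ 0.98316565  0.01666559  0.18195481 -0.56511701]
 [-0.18195224 -0.00168299  0.98330593 -1.20008835]
 [ 0.          0.          0.          1.        ]]
```

View pics/scene0.png

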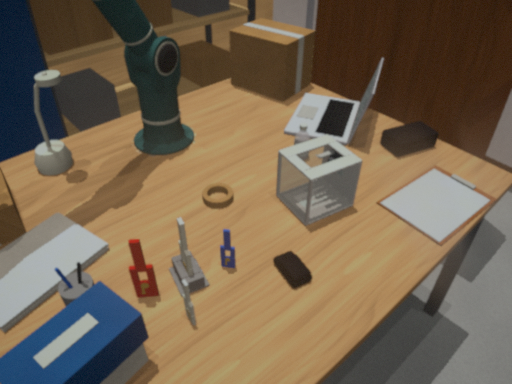

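View pics/top0.png

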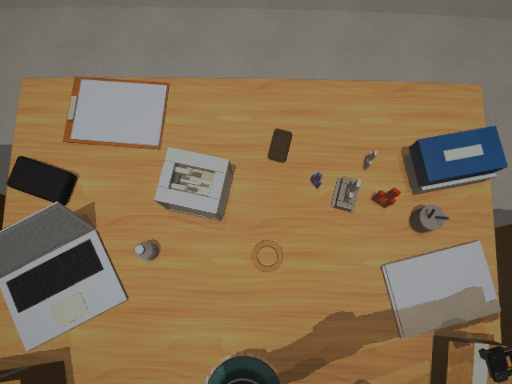

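The scene shows four possible paddles:
- red: scene (142,270), top (387,197)
- blue: scene (228,248), top (317,180)
- white, in the grey stand: scene (184,250), top (350,190)
- smaller white: scene (188,295), top (371,158)

I choose the white one in the stand. The cabinet is at scene (318,178), top (195,183). I'll check the choice in a close crop.

Run:
```python
import cv2, numpy as np, pickle
d=pickle.load(open("cams0.pkl","rb"))
def crop(n,x,y,w,h): return cv2.resize(d[n]["image"][y:y+h,x:x+w],(400,300),interpolation=cv2.INTER_CUBIC)
# each crop 4:3
a=crop("scene",125,208,120,90)*1
b=crop("scene",262,125,120,90)
c=crop("top",325,150,80,60)
e=crop("top",145,135,104,78)
cv2.imwrite("pics/crops.png",np.vstack([np.hstack([a,b]),np.hstack([c,e])]))
```

```text
(no output)
```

View pics/crops.png

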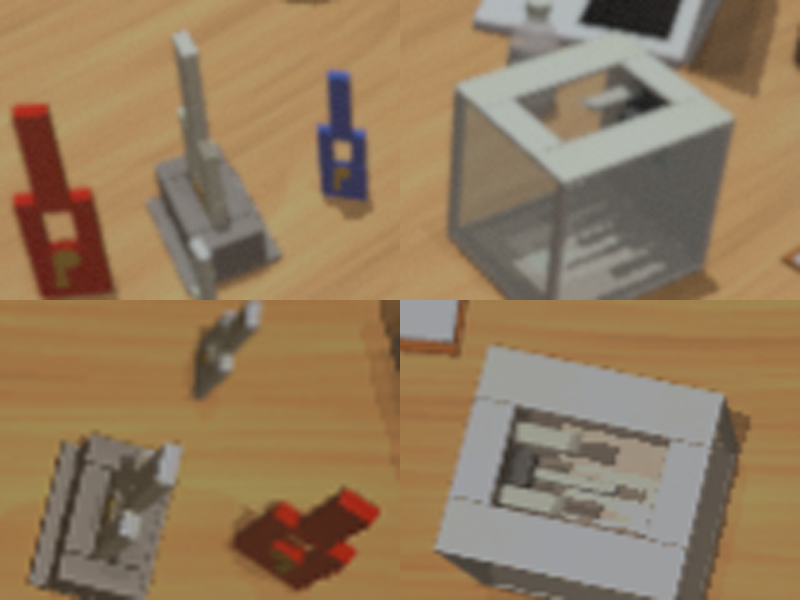

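```bash
cat > h.py <<'E'
import cv2, numpy as np
from scipy.optimize import least_squares, minimize
def proj(c,P):
    M=np.diag([1,-1,-1,1.])@np.asarray(c["camera_from_world"])
    return cv2.projectPoints(np.asarray(P,float).reshape(-1,1,3),cv2.Rodrigues(M[:3,:3])[0],M[:3,3],np.asarray(c["mtx"]),np.asarray(c["dist"]))[0][:,0]
def place(p,L):
    L=np.asarray(L,float); c,s=np.cos(p[2]),np.sin(p[2])
    return np.c_[p[0]+c*L[:,0]-s*L[:,1],p[1]+s*L[:,0]+c*L[:,1],L[:,2]]
def fit(d,corr,p0):
    f=lambda p:np.concatenate([(proj(d[n],place(p,[l]))[0]-uv) for n,l,uv in corr])
    r=least_squares(f,p0,loss="soft_l1"); return r.x,f(r.x).reshape(-1,2)
def rect(hx,hy,z): return np.array([[hx,hy,z],[-hx,hy,z],[-hx,-hy,z],[hx,-hy,z]])
def segs(loops,n=40):
    out=[]
    for R in loops:
        for a,b in zip(R,np.roll(R,-1,0)): out.append(a+(b-a)*np.linspace(.03,.97,n)[:,None])
    return np.vstack(out)
def refine(d,cams,pts,p0):
    G={}
    for n in cams:
        g=cv2.GaussianBlur(cv2.cvtColor(d[n]["image"],cv2.COLOR_BGR2GRAY).astype(np.float32),(0,0),.8)
        G[n]=np.minimum(np.hypot(cv2.Sobel(g,-1,1,0),cv2.Sobel(g,-1,0,1)),120)
    def f(q):
        p=q/100; s=0
        for n in cams:
            uv=proj(d[n],place(p,pts)).astype(np.float32)
            s-=cv2.remap(G[n],uv[:,0:1],uv[:,1:2],cv2.INTER_LINEAR).mean()
        return s
    S=np.vstack([p0]*4)*100; S[1,0]+=.4; S[2,1]+=.4; S[3,2]+=4
    r=minimize(f,np.asarray(p0)*100,method="Nelder-Mead",options=dict(initial_simplex=S)); return r.x/100,f(np.asarray(p0)*100),r.fun
def overlay(c,loops,box,size=(400,300),col=(0,255,0)):
    x,y,w,h=box; k=size[0]/w
    im=cv2.resize(c["image"][y:y+h,x:x+w],size,interpolation=cv2.INTER_CUBIC)
    for L in loops:
        uv=(proj(c,L)-[x,y]+.5)*k
        cv2.polylines(im,[np.int32(np.round(uv*16))],True,col,1,cv2.LINE_AA,4)
    return im
E
cat > m1.py <<'E'
from h import *
import pickle
d=pickle.load(open("cams0.pkl","rb"))
X,Y,H=.075,.085,.16; hx,hy=.036,.0555
corr=[("top",(X,Y,H),(167.9,147)),("top",(X,-Y,H),(229.5,159.7)),("top",(-X,Y,H),(154.9,199.5)),
("scene",(-X,-Y,H),(278.5,152)),("scene",(X,-Y,H),(311.5,179)),("scene",(X,Y,H),(361.9,160.4)),("scene",(-X,Y,H),(328,137))]
cab,res=fit(d,corr,[.5,.1,0]); print("cab",cab,np.abs(res).max()); 
t,s=(lambda r:(r[0],r[1:]))(refine(d,["scene","top"],segs([rect(X,Y,H)]),cab)); print("ref",t,s)
P=[("top",(0,0,.186),(358.6,183.4)),("scene",(0,0,.186),(180.2,219.4))]
sh=.018
best=None
for sg in (1,-1):
  for y0 in np.arange(0,3.2,.5):
    q,r=fit(d,P+[("top",(sg*sh,0,.106),(351,195.4)),("scene",(-sg*sh if 0 else sh,0,.106),(187.4,252.4)),("scene",(-sh,0,.106),(180.2,241.9))],[.5,-.35,y0-1.6])
    e=(r**2).sum()
    if best is None or e<best[0]: best=(e,q,r)
print("pad",best)
pad=best[1]
uo=[]
def L(p,R): return place(p,R)
pl=[L(pad,rect(.011,.005,.186)),L(pad,rect(.025,.005,.106)),L(pad,rect(.045,.035,.0)),L(pad,rect(.027,.0065,.04))]
cl=[L(t,rect(X,Y,H)),L(t,rect(hx,hy,H)),L(t,rect(X,Y,0))]
bar=[L(t,np.array([[s_*.004,.0415,.118],[s_*.004,-.0205,.118]])) for s_ in(1,-1)]
a=overlay(d["scene"],pl,(145,208,80,60)); b=overlay(d["scene"],cl+bar,(262,125,120,90))
c=overlay(d["top"],pl,(325,150,80,60)); e=overlay(d["top"],cl+bar,(145,135,104,78))
cv2.imwrite("pics/ov1.png",np.vstack([np.hstack([a,b]),np.hstack([c,e])]))
E
python3 m1.py
```

```text
cab [ 0.58232134  0.14359331 -0.19475196] 2.8154159261095515
ref [ 0.58087195  0.14498722 -0.19993432] (np.float32(-198.6191), np.float64(-204.47003173828125))
pad (np.float64(1.6086939424438602), array([ 0.57289224, -0.29161896, -0.15870423]), array([[-0.19629706, -0.26411691],
       [-0.31177204,  0.88265614],
       [ 0.1202805 , -0.03162519],
       [-0.0607881 , -0.69286888],
       [ 0.16816923, -0.31082   ]]))
```

View pics/ov1.png

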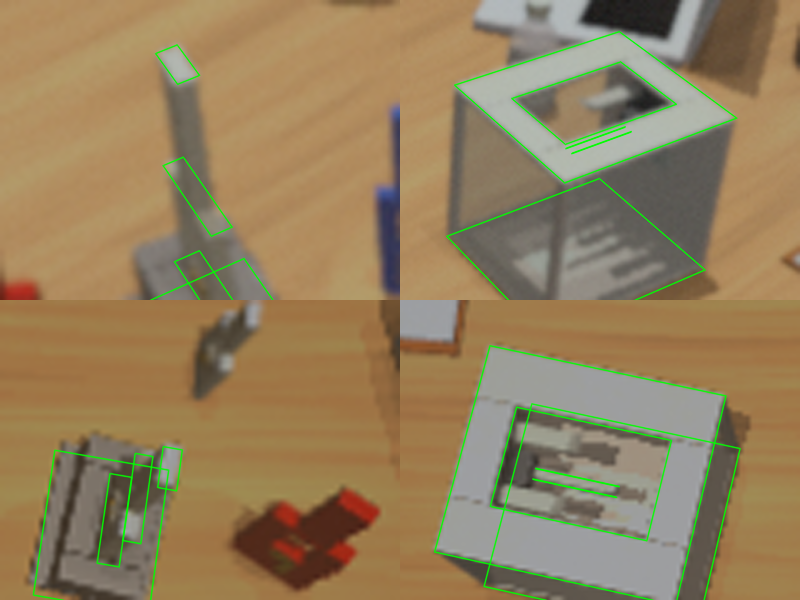

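The overlay shows the cabinet's top and opening fitting within a pixel. The tall white paddle stands in the grey stand, and its neck top is matched in both views. Its yaw needs a small refinement from the stand edges.

```bash
cat >> h.py <<'E'
from scipy.spatial.transform import Rotation as Rn
def rot(s): q=s["orientation"]; return Rn.from_quat([q[1],q[2],q[3],q[0]]).as_matrix()
def delta(s,target,yaw):
    """tool-axes shift and spin (deg) to TCP target with jaws (tool z) along the y axis of a frame at yaw"""
    R=rot(s); t=R.T@(np.asarray(target)-s["tool_pos"])
    d=R.T@np.array([-np.sin(yaw),np.cos(yaw),0]); a=-np.degrees(np.arctan2(d[1],d[2])); a=(a+90)%180-90
    return t.round(4),round(a,2)
E
cat > m2.py <<'E'
exec(open("m1.py").read().split("pl=[")[0])
from cell import robot
v=lambda y:np.array([[.011,y,.11],[.011,y,.186],[-.011,y,.186],[-.011,y,.11]])
for nm,pts in (("neck",segs([rect(.011,.005,.186),v(.005),v(-.005)])),("base",segs([rect(.045,.035,.0)])),("base3",segs([rect(.045,.035,.003)]))):
    print(nm,refine(d,["scene","top"],pts,pad))
s=robot.get_state(); R=rot(s); print(R.round(3))
print(delta(s,[pad[0],pad[1],.25],-.2))
E
python3 m2.py
```

```text
cab [ 0.58232134  0.14359331 -0.19475196] 2.8154159261095515
ref [ 0.58087195  0.14498722 -0.19993432] (np.float32(-198.6191), np.float64(-204.47003173828125))
pad (np.float64(1.6086939424438602), array([ 0.57289224, -0.29161896, -0.15870423]), array([[-0.19629706, -0.26411691],
       [-0.31177204,  0.88265614],
       [ 0.1202805 , -0.03162519],
       [-0.0607881 , -0.69286888],
       [ 0.16816923, -0.31082   ]]))
neck (array([ 0.57330666, -0.29134978, -0.40016987]), np.float32(-153.5703), np.float64(-161.22476196289062))
base (array([ 0.57545541, -0.29155374, -0.25854445]), np.float32(-125.667015), np.float64(-136.95309448242188))
base3 (array([ 0.57557066, -0.29151005, -0.27660725]), np.float32(-121.48067), np.float64(-130.38272094726562))
[[-0.001  0.967  0.256]
 [ 0.001  0.256 -0.967]
 [-1.    -0.    -0.002]]
(array([-0.0738,  0.4792, -0.2211]), np.float64(26.28))
```

Emit:
carry_out:
  deltas:
    - [[-0.04,0,0,0],[-0.084,0.03,-0.015,4],[-0.084,0.075,-0.035,8],[-0.084,0.12,-0.055,12],[-0.084,0.16,-0.074,16],[-0.084,0.2,-0.092,20],[-0.084,0.24,-0.11,24],[-0.084,0.28,-0.129,28],[-0.084,0.32,-0.147,29],[-0.084,0.36,-0.166,29],[-0.084,0.4,-0.184,29],[-0.084,0.44,-0.202,29],[-0.084,0.47,-0.216,29],[-0.084,0.481,-0.221,29],[-0.084,0.481,-0.221,29],[-0.084,0.481,-0.221,29],[-0.084,0.481,-0.221,29]]
  fingers: 0.0
  force: 15

```text
time: 1.8
tool_pos: [0.573, -0.2941, 0.2608]
orientation: [-0.434, -0.558, -0.433, 0.559]
contact_force: [0.9, 0.1, 0.8]
opening: 0.0456
```

Run:
```python
from h import *
from cell import robot
s=robot.get_state(); print(s["tool_pos"],s["joints"].round(3)); print(delta(s,[.574,-.2914,.155],-.25))
```

```text
[ 0.57302938 -0.29407122  0.26079443] [ 0.525  0.399 -0.142  1.515  0.059  1.232 -1.447]
(array([ 0.1058,  0.0003, -0.003 ]), np.float64(-0.06))
```

Emit:
carry_out:
  deltas:
    - [[0.03,0,-0.003,0],[0.06,0,-0.003,0],[0.085,0,-0.003,0],[0.106,0,-0.003,0],[0.106,0,-0.003,0],[0.106,0,-0.003,0]]

```text
time: 2.4
tool_pos: [0.5749, -0.2901, 0.1553]
orientation: [-0.434, -0.558, -0.434, 0.558]
contact_force: [-0.9, 0.2, 0.9]
opening: 0.0462
```

Run:
```python
from h import *
from cell import robot,eyes
s=robot.get_state(); print(s["tool_pos"],s["contact_force"])
c={n:eyes.camera(n) for n in("scene","top")}
p=[.574,-.2914,-.25]
L=[place(p,rect(.011,.005,.186)),place(p,rect(.025,.005,.106)),place(p,rect(.045,.035,0))]
a=overlay(c["scene"],L,(145,193,80,60)); b=cv2.resize(c["scene"]["image"][193:253,145:225],(400,300),interpolation=cv2.INTER_CUBIC)
cv2.imwrite("pics/g1.png",np.hstack([b,a]))
```

```text
[ 0.57489233 -0.29011275  0.15533138] [-0.88532907  0.21082151  0.94834832]
```

View pics/g1.png

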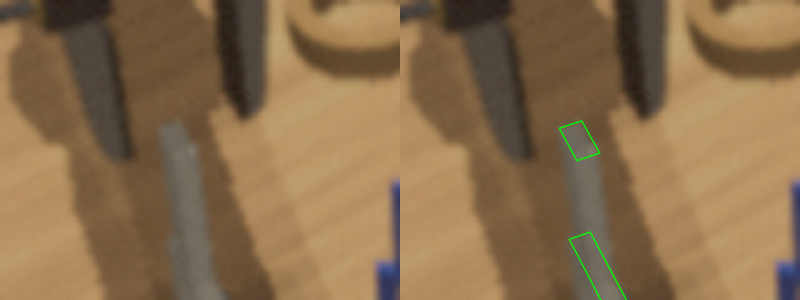

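Run:
```python
from h import *
from cell import robot,eyes
s=robot.get_state();R=rot(s); c=eyes.camera("scene")
T=s["tool_pos"]
P=[T+R@np.array(v) for v in((0,0,0),(0,0,.023),(0,0,-.023),(0,.01,.023),(0,-.01,.023),(0,.01,-.023),(0,-.01,-.023),(-.031,0,0))]
print((proj(c,P)-[145,193]+.5)*5)
```

```text
[[191.87794848 191.22496713]
 [140.65917149 208.51863889]
 [242.26779261 174.20022465]
 [148.42631401 223.60073377]
 [133.01934562 193.67104267]
 [250.70266384 188.75035685]
 [233.96690544 159.87242918]
 [184.18252252 138.15110283]]
```

Run:
```python
from h import *
from cell import robot,eyes
s=robot.get_state();R=rot(s); T=s["tool_pos"]; print(T,s["joints"].round(3))
out=[]
for n,box in(("scene",(120,140,120,90)),("top",(320,140,80,60))):
    c=eyes.camera(n); c=dict(c,image=cv2.convertScaleAbs(c["image"],alpha=1.6))
    L=[np.array([T+R@np.array([a,b,z]) for a,b in((0,.01),(0,-.01),(-.038,-.01),(-.038,.01))]) for z in(.023,-.023)]
    out.append(overlay(c,L,box))
cv2.imwrite("pics/g2.png",np.hstack(out))
```

```text
[ 0.57620725 -0.2896867   0.15660574] [ 0.517  0.484 -0.141  1.63   0.077  1.03  -1.467]
```

View pics/g2.png

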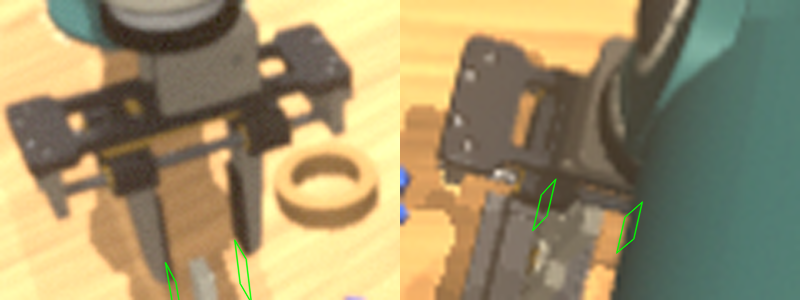

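Run:
```python
from h import *
from cell import robot,eyes
s=robot.get_state();R=rot(s); T=s["tool_pos"]; print(T)
out=[]
for n,box in(("scene",(110,115,140,105)),("top",(300,130,120,90))):
    c=eyes.camera(n); c=dict(c,image=cv2.convertScaleAbs(c["image"],alpha=1.6))
    tr=lambda V:np.array([T+R@np.array(v) for v in V])
    L=[tr([(-.088,a*.0375,b*.0945) for a,b in((1,1),(1,-1),(-1,-1),(-1,1))])]+[tr([(0,.01,z),(0,-.01,z),(-.088,-.01,z),(-.088,.01,z)]) for z in(.023,-.023,.036,-.036)]
    out.append(overlay(c,L,box))
cv2.imwrite("pics/g3.png",np.hstack(out))
```

```text
[ 0.57609579 -0.2892603   0.1561922 ]
```

View pics/g3.png

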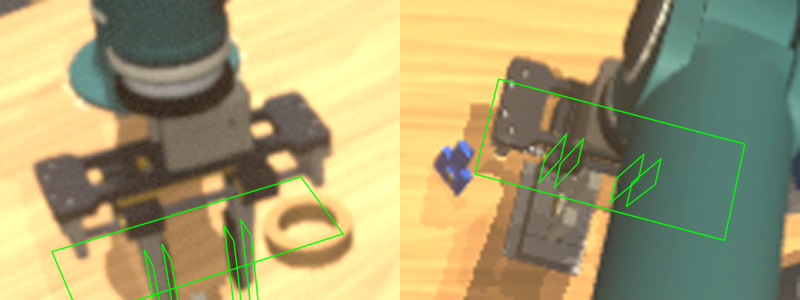

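Emit:
carry_out:
  deltas:
    - [[-0.01,0,0,0],[-0.02,0,0,0],[-0.02,0,0,0]]

```text
time: 3.05
tool_pos: [0.5769, -0.2893, 0.1773]
orientation: [0.436, 0.559, 0.433, -0.557]
contact_force: [0.0, -0.8, 1.1]
opening: 0.0459
```

Emit:
carry_out:
  deltas:
    - [[0,0,0,0],[0,0,0,0],[0,0,0,0],[0,0,0,0],[0,0,0,0],[0,0,0,0],[0,0,0,0],[0,0,0,0]]
  fingers: -1
  force: 5

```text
time: 3.85
tool_pos: [0.5755, -0.2888, 0.1747]
orientation: [-0.434, -0.558, -0.434, 0.558]
contact_force: [0.5, 0.2, -1.1]
opening: 0.0006
```

Run:
```python
from h import *
from cell import robot,eyes
import pickle
T=np.mean([robot.get_state()["tool_pos"] for _ in range(5)],0); print(T)
c={n:eyes.camera(n) for n in("scene","top")}; pickle.dump(c,open("cams1.pkl","wb"))
out=[]
for n,box in(("scene",(140,180,80,60)),("top",(330,150,60,45))):
    x,y,w,h=box; im=cv2.resize(cv2.convertScaleAbs(c[n]["image"][y:y+h,x:x+w],alpha=1.8),(400,300),interpolation=cv2.INTER_CUBIC)
    print((proj(c[n],[T])-[x,y]+.5)*400/w)
    out.append(im)
cv2.imwrite("pics/g4.png",np.hstack(out))
```

```text
[ 0.57547544 -0.2887773   0.17474202]
[[213.8688426  223.49613794]]
[[178.98506813 223.56668143]]
```

View pics/g4.png

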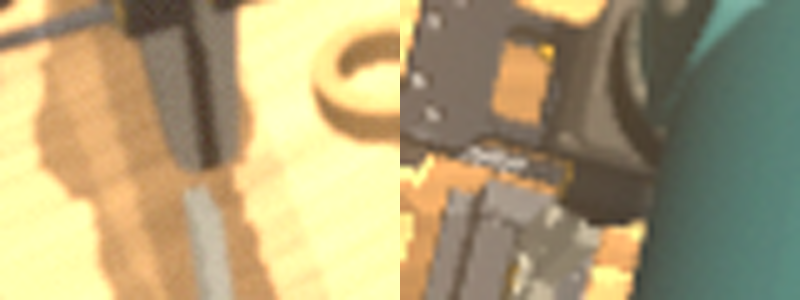

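Run:
```python
from h import *
import pickle
c=pickle.load(open("cams1.pkl","rb"))
for us,ut in(((180.5,213.1),(360,181.7)),((180.5,213.1),(359.5,181)),((180.5,213.1),(361,182.5)),((181,213.6),(360,181.7))):
    f=lambda p:np.r_[proj(c["scene"],[p])[0]-us,proj(c["top"],[p])[0]-ut]
    r=least_squares(f,[.57,-.29,.2]); print(r.x.round(4),r.fun.round(1))
print(proj(c["top"],[[.574,-.2914,.186],[.574,-.2914,.202]]),proj(c["scene"],[[.574,-.2914,.186],[.574,-.2914,.202]]))
```

```text
[ 0.5736 -0.2896  0.2055] [-0.6  0.  -0.7 -0.4]
[ 0.5746 -0.2893  0.2061] [-0.3  0.  -0.3 -0.2]
[ 0.5726 -0.2906  0.2053] [-1.3  0.  -1.3 -0.8]
[ 0.5742 -0.2894  0.2044] [-0.8  0.  -0.9 -0.5]
[[358.30910456 182.71585048]
 [359.69498857 181.42246168]] [[180.27244966 220.50929419]
 [179.44334546 214.86333432]]
```

The fingers shut on nothing. Both cameras put the shut tips about 30 mm higher than the reported z, at roughly 0.205 against 0.175, while x and y agree within 2 mm. So I'll work with true tip z ≈ reported z + 0.03, open, go down by 50 mm and check again.

Emit:
carry_out:
  deltas:
    - [[0,0,0.002,0],[0,0,0.002,0],[0,0,0.002,0],[0,0,0.002,0],[0.015,0,0.002,0],[0.03,0,0.002,0],[0.042,0,0.002,0],[0.05,0,0.002,0],[0.05,0,0.002,0],[0.05,0,0.002,0]]
  fingers: -0.2

```text
time: 4.95
tool_pos: [0.5751, -0.2907, 0.1246]
orientation: [-0.434, -0.558, -0.435, 0.558]
contact_force: [0.1, 0.1, -0.0]
opening: 0.0368
```

Run:
```python
from h import *
from cell import robot,eyes
s=robot.get_state(); R=rot(s); T=s["tool_pos"]+[0,0,.03]; print(s["tool_pos"],s["contact_force"],s["opening"])
c=eyes.camera("scene"); c=dict(c,image=cv2.convertScaleAbs(c["image"],alpha=1.8))
L=[np.array([T+R@np.array(v) for v in((0,.01,z),(0,-.01,z),(-.038,-.01,z),(-.038,.01,z))]) for z in(.018,-.018)]
p=[.574,-.2914,-.25]
L2=[place(p,rect(.011,.005,.186))]
b=(140,185,80,60)
cv2.imwrite("pics/g5.png",np.hstack([overlay(c,[],b),overlay(c,L+L2,b)]))
```

```text
[ 0.57509524 -0.29070068  0.12458747] [ 0.10372299  0.13172659 -0.00317452] 0.03675962402601767
```

View pics/g5.png

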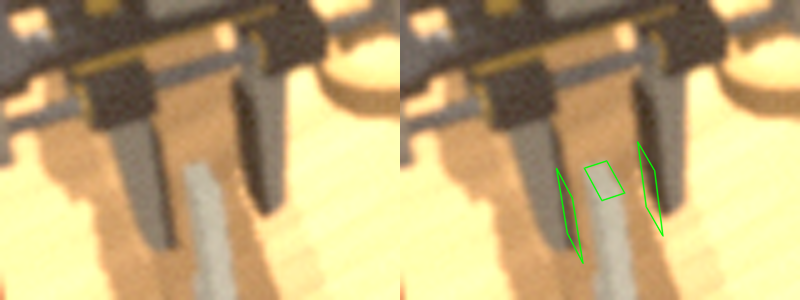

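The picture shows both fingertips about 31 mm below the neck top, with the neck at (212,235) centred between the tips at (170,245) and (262,215). Now I close.

Emit:
carry_out:
  deltas:
    - [[0,0,0,0],[0,0,0,0],[0,0,0,0],[0,0,0,0],[0,0,0,0],[0,0,0,0],[0,0,0,0],[0,0,0,0]]
  fingers: -1
  force: 20

```text
time: 5.8
tool_pos: [0.5751, -0.291, 0.1251]
orientation: [-0.435, -0.558, -0.434, 0.558]
contact_force: [-0.8, -0.2, 2.4]
opening: 0.0097
```

Emit:
carry_out:
  deltas:
    - [[-0.005,0,0,0],[-0.012,0,0,0],[-0.02,0,0,0],[-0.03,0,0,0],[-0.04,0,0,0],[-0.055,0,0,0],[-0.07,0,0,0],[-0.09,0,0,0],[-0.11,0,0,0],[-0.135,0,0,0],[-0.16,0,0,0],[-0.18,0,0,0],[-0.19,0,0,0],[-0.195,0,0,0],[-0.195,0,0,0],[-0.195,0,0,0]]

```text
time: 7.4
tool_pos: [0.5745, -0.2905, 0.3187]
orientation: [-0.434, -0.558, -0.435, 0.558]
contact_force: [0.2, -0.3, -2.4]
opening: 0.0095
```

Run:
```python
from h import *
from cell import robot
cab=np.array([.5809,.1450,-.1999])
s=robot.get_state(); print(s["tool_pos"],s["contact_force"],s["opening"],s["joints"].round(3)); print(rot(s).round(3))
P=place(cab,[[0,.0415-.0795,0.32]])[0]; print("above entry",P,delta(s,P,-.2))
```

```text
[ 0.57448105 -0.29047132  0.31869284] [ 0.16983518 -0.33861777 -2.35852875] 0.009548771064442933 [ 0.52   0.368 -0.144  1.431  0.053  1.348 -1.444]
[[-0.002  0.97  -0.245]
 [ 0.001 -0.245 -0.97 ]
 [-1.    -0.002 -0.   ]]
above entry [0.57335429 0.10775672 0.32      ] (array([-0.001 , -0.0986, -0.3858]), np.float64(-2.72))
```

Emit:
carry_out:
  deltas:
    - [[0,-0.003,-0.01,0],[0,-0.008,-0.03,-0.5],[0,-0.016,-0.06,-1],[0,-0.025,-0.1,-1.5],[0,-0.036,-0.14,-2],[0,-0.046,-0.18,-2.5],[0,-0.056,-0.22,-2.7],[0,-0.066,-0.26,-2.7],[0,-0.077,-0.3,-2.7],[0,-0.086,-0.335,-2.7],[0,-0.092,-0.36,-2.7],[0,-0.096,-0.375,-2.7],[0,-0.098,-0.383,-2.7],[0,-0.0986,-0.386,-2.7],[0,-0.0986,-0.386,-2.7],[0,-0.0986,-0.386,-2.7],[0,-0.0986,-0.386,-2.7]]

```text
time: 9.1
tool_pos: [0.5741, 0.1063, 0.3197]
orientation: [-0.447, -0.548, -0.447, 0.548]
contact_force: [0.2, 0.8, -1.7]
opening: 0.01
```

Run:
```python
from h import *
from cell import robot,eyes
import pickle
cab=np.array([.5809,.1450,-.1999])
s=robot.get_state(); print(s["tool_pos"],s["contact_force"],s["opening"],delta(s,[.5734,.1078,.32],-.2))
c={n:eyes.camera(n) for n in("scene","top")}; pickle.dump(c,open("cams2.pkl","wb"))
T=s["tool_pos"]; zb=T[2]+.03-.149; p=[T[0],T[1],-.2]
L=[place(p,rect(.025,.005,zb)),place(p,rect(.025,.005,zb+.1)),place(p,np.array([[x,0,zb+z] for x,z in((.01,.05),(.01,.088),(-.01,.088),(-.01,.05))]))]
C=[place(cab,rect(.036,.0555,.16)),place(cab,rect(.075,.085,.16))]
o=[overlay(c["scene"],L+C,(240,75,140,105)),overlay(c["top"],L+C,(140,130,104,78))]
cv2.imwrite("pics/g6.png",np.hstack(o))
```

```text
[0.57414715 0.10630757 0.31970247] [ 0.24604062  0.78257577 -1.70074168] 0.009953471578802928 (array([-0.0003, -0.001 , -0.0013]), np.float64(-0.14))
```

View pics/g6.png

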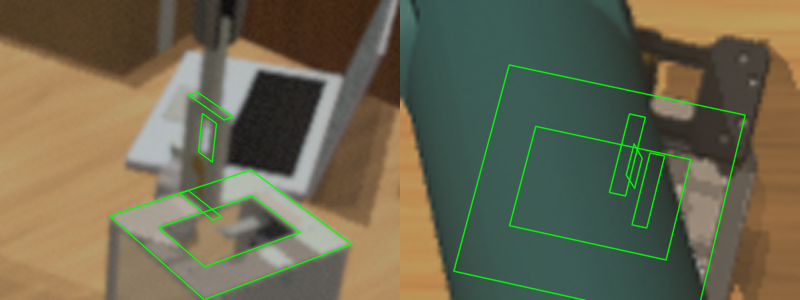

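Run:
```python
from h import *
import pickle
c=pickle.load(open("cams2.pkl","rb"))["scene"]; d=pickle.load(open("cams0.pkl","rb"))["scene"]
T=np.array([.5737,.1065,.3195]); p=[T[0],T[1],-.2]; zb=T[2]-.119
def model(zb,yf): 
    o=[(.025,0),(.025,.1),(.011,.1),(.011,.13),(-.011,.13),(-.011,.1),(-.025,.1),(-.025,0)]
    s=[(.01,.05),(.01,.088),(-.01,.088),(-.01,.05)]
    return [place(p,np.array([[x,yf,zb+z] for x,z in q])) for q in (o,s)]
D=np.abs(c["image"].astype(int)-d["image"]).sum(2)
# foreground: not slot; compare predicted mask with difference
pts=model(zb,-.005)+model(zb,.005)
def mask(du,dv):
    m=np.zeros(D.shape,np.uint8)
    for i in(0,2): cv2.fillPoly(m,[np.int32(np.round((proj(c,pts[i])+[du,dv])*16))],1,shift=4)
    inter=np.zeros(D.shape,np.uint8); a=inter.copy(); b=inter.copy()
    cv2.fillPoly(a,[np.int32(np.round((proj(c,pts[1])+[du,dv])*16))],1,shift=4); cv2.fillPoly(b,[np.int32(np.round((proj(c,pts[3])+[du,dv])*16))],1,shift=4)
    m[(a&b)>0]=0; return m>0
F=np.minimum(D,60).astype(float)
uv=proj(c,pts[0]); lo=uv.min(0).astype(int)-12; hi=uv.max(0).astype(int)+12
best=[]
W=np.zeros(D.shape,bool); W[lo[1]:hi[1],lo[0]:hi[0]]=1; W[:int(proj(c,model(zb,0)[0])[3][1])]=0
for du in np.arange(-6,6.1,.5):
    for dv in np.arange(-8,16.1,.5):
        m=mask(du,dv); best.append((F[m&W].mean()-F[~m&W].mean(),du,dv))
print(sorted(best)[-6:])
x0,y0=lo; im=cv2.convertScaleAbs(c["image"][lo[1]:hi[1]+8,lo[0]:hi[0]],alpha=1.8)
Df=np.uint8(np.minimum(D*2,255))[lo[1]:hi[1]+8,lo[0]:hi[0]]
k=6
A=cv2.resize(im,None,fx=k,fy=k,interpolation=cv2.INTER_CUBIC); B=cv2.cvtColor(cv2.resize(Df,None,fx=k,fy=k,interpolation=cv2.INTER_CUBIC),cv2.COLOR_GRAY2BGR)
for L in pts: cv2.polylines(B,[np.int32((proj(c,L)-lo+.5)*k*16)],True,(0,255,0),1,cv2.LINE_AA,4)
cv2.imwrite("pics/g7.png",np.hstack([A,B])); print(lo,hi,A.shape)
```

```text
[(np.float64(39.979294332942814), np.float64(0.0), np.float64(-0.5)), (np.float64(40.072581207585635), np.float64(-0.5), np.float64(-1.0)), (np.float64(40.23098282342197), np.float64(-0.5), np.float64(1.0)), (np.float64(40.35506706408346), np.float64(-0.5), np.float64(0.5)), (np.float64(40.44622833080016), np.float64(-0.5), np.float64(-0.5)), (np.float64(40.528354085120704), np.float64(-0.5), np.float64(0.0))]
[290  86] [329 163] (510, 234, 3)
```

View pics/g7.png

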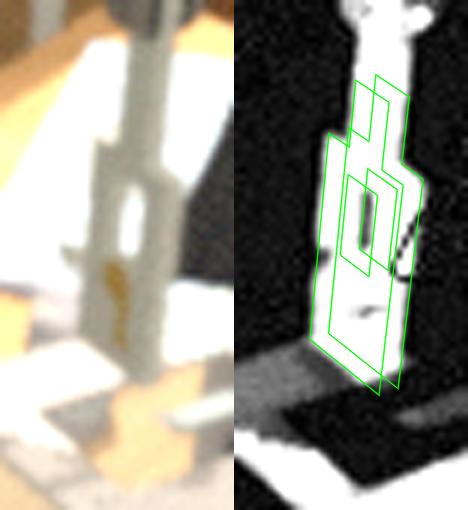

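The difference picture shows the paddle silhouette matching the model within half a pixel, with the slot visible at (132,215) in the crop. The pose, including the +30 mm offset, is confirmed. Next I descend through the opening beyond the tip.

Emit:
carry_out:
  deltas:
    - [[0,-0.001,-0.001,0],[0.005,-0.001,-0.001,0],[0.015,-0.001,-0.001,0],[0.028,-0.001,-0.001,0],[0.04,-0.001,-0.001,0],[0.052,-0.001,-0.001,0],[0.064,-0.001,-0.001,0],[0.076,-0.001,-0.001,0],[0.088,-0.001,-0.001,0],[0.1,-0.001,-0.001,0],[0.112,-0.001,-0.001,0],[0.124,-0.001,-0.001,0],[0.136,-0.001,-0.001,0],[0.146,-0.001,-0.001,0],[0.151,-0.001,-0.001,0],[0.152,-0.001,-0.001,0],[0.152,-0.001,-0.001,0],[0.152,-0.001,-0.001,0]]

```text
time: 11.0
tool_pos: [0.5736, 0.109, 0.1683]
orientation: [0.448, 0.548, 0.447, -0.547]
contact_force: [-0.3, -0.3, -1.7]
opening: 0.01
```

```bash
cat > st.py <<'E'
from h import *
from cell import robot,eyes
import sys
cab=np.array([.5809,.1450,-.1999]); c,s_=np.cos(cab[2]),np.sin(cab[2])
S=[]
for _ in range(4):
    S.append(robot.get_state()); eyes.camera("top")
T=np.mean([s["tool_pos"] for s in S],0); F=np.mean([s["contact_force"] for s in S],0)
v=T[:2]-cab[:2]; x=c*v[0]+s_*v[1]; y=-s_*v[0]+c*v[1]-.0415
print("t",S[-1]["time"],"rail x,y mm",np.round([x*1e3,y*1e3],1),"slot_top true z mm",round((T[2]+.03-.149+.088)*1e3,1),"F",F.round(2),"open",S[-1]["opening"],"Frail y",round(-s_*F[0]+c*F[1],2))
R=rot(S[-1]); print("yaw err deg",delta(S[-1],T,cab[2])[1],"tilt",R[:2,0].round(4))
E
python3 st.py
```

```text
t 11.15 rail x,y mm [ -0.1 -78.3] slot_top true z mm 137.3 F [-0.21 -0.02 -1.75] open 0.009869364476070295 Frail y -0.06
yaw err deg -0.02 tilt [0.0009 0.0001]
```

Emit:
carry_out:
  deltas:
    - [[0,0,-0.003,0],[0,0,-0.006,0],[0,0,-0.009,0],[0,0,-0.011,0],[0,0,-0.0125,0],[0,0,-0.0135,0],[0,0,-0.014,0],[0,0,-0.014,0]]

```text
time: 12.0
tool_pos: [0.5759, 0.1226, 0.1677]
orientation: [-0.448, -0.547, -0.448, 0.548]
contact_force: [1.1, -0.3, -1.4]
opening: 0.01
```

```bash
python3 st.py
```

```text
t 12.15 rail x,y mm [ -0.4 -64.5] slot_top true z mm 136.7 F [ 0.66  0.26 -1.89] open 0.009869655675031943 Frail y 0.39
yaw err deg -0.03 tilt [-0.     -0.0001]
```

Emit:
carry_out:
  deltas:
    - [[0,0,-0.002,0],[0,0,-0.004,0],[0,0,-0.006,0],[0,0,-0.009,0],[0,0,-0.012,0],[0,0,-0.015,0],[0,0,-0.017,0],[0,0,-0.018,0],[0,0,-0.018,0],[0,0,-0.018,0]]

```text
time: 13.2
tool_pos: [0.5795, 0.1401, 0.1677]
orientation: [-0.447, -0.547, -0.447, 0.548]
contact_force: [-1.1, 0.9, -1.9]
opening: 0.0101
```

```bash
python3 st.py
python3 - <<'E'
from h import *
from cell import eyes
import pickle
c={n:eyes.camera(n) for n in("scene","top")}; pickle.dump(c,open("cams3.pkl","wb"))
E
```

```text
t 13.35 rail x,y mm [ -0.4 -46.6] slot_top true z mm 136.7 F [-0.58  0.08 -1.78] open 0.009545905390245616 Frail y -0.03
yaw err deg -0.04 tilt [-0.     -0.0002]
```

Emit:
carry_out:
  deltas:
    - [[0,0,0,0],[0.001,0,0,0],[0.002,0,0,0],[0.003,0,0,0],[0.004,0,0,0],[0.005,0,0,0],[0.006,0,0,0],[0.007,0,0,0],[0.007,0,0,0],[0.007,0,0,0]]
  force: 10

```text
time: 14.5
tool_pos: [0.5795, 0.1402, 0.1607]
orientation: [-0.448, -0.547, -0.447, 0.548]
contact_force: [0.1, 0.3, -1.9]
opening: 0.0102
```

Emit:
carry_out:
  deltas:
    - [[0.0005,0,0,0],[0.001,0,0,0],[0.0015,0,0,0],[0.0015,0,0,0]]

```text
time: 14.9
tool_pos: [0.5794, 0.1402, 0.1592]
orientation: [-0.447, -0.547, -0.448, 0.548]
contact_force: [-0.1, -0.5, -1.7]
opening: 0.0102
```

Emit:
carry_out:
  deltas:
    - [[0.0005,0,0,0],[0.001,0,0,0],[0.0015,0,0,0],[0.0015,0,0,0]]

```text
time: 15.3
tool_pos: [0.5795, 0.1402, 0.1576]
orientation: [-0.447, -0.547, -0.448, 0.548]
contact_force: [0.6, 0.2, -1.0]
opening: 0.0101
```

Emit:
carry_out:
  deltas:
    - [[0.0003,0,0,0],[0.0006,0,0,0],[0.001,0,0,0],[0.001,0,0,0]]

```text
time: 15.7
tool_pos: [0.5795, 0.1402, 0.1567]
orientation: [-0.447, -0.547, -0.448, 0.548]
contact_force: [-0.3, 0.2, -1.5]
opening: 0.01
```

Emit:
carry_out:
  deltas:
    - [[0.0003,0,0,0],[0.0006,0,0,0],[0.001,0,0,0],[0.001,0,0,0]]

```text
time: 16.1
tool_pos: [0.5795, 0.1402, 0.1557]
orientation: [-0.448, -0.547, -0.448, 0.548]
contact_force: [-0.1, -0.1, -1.6]
opening: 0.0101
```

Emit:
carry_out:
  deltas:
    - [[0.0003,0,0,0],[0.0006,0,0,0],[0.001,0,0,0],[0.001,0,0,0]]

```text
time: 16.5
tool_pos: [0.5795, 0.1402, 0.1547]
orientation: [-0.447, -0.547, -0.448, 0.548]
contact_force: [0.1, -0.8, -1.3]
opening: 0.0097
```

Emit:
carry_out:
  deltas:
    - [[0.0003,0,0,0],[0.0006,0,0,0],[0.001,0,0,0],[0.001,0,0,0]]

```text
time: 16.9
tool_pos: [0.5795, 0.1402, 0.1537]
orientation: [-0.447, -0.547, -0.448, 0.548]
contact_force: [-0.2, -0.9, -1.7]
opening: 0.0098
```

Emit:
carry_out:
  deltas:
    - [[0.0003,0,0,0],[0.0006,0,0,0],[0.001,0,0,0],[0.001,0,0,0]]

```text
time: 17.3
tool_pos: [0.5795, 0.1402, 0.1527]
orientation: [-0.447, -0.547, -0.448, 0.548]
contact_force: [0.3, 0.1, -1.1]
opening: 0.0098
```

Emit:
carry_out:
  deltas:
    - [[0.0003,0,0,0],[0.0006,0,0,0],[0.001,0,0,0],[0.001,0,0,0]]

```text
time: 17.7
tool_pos: [0.5795, 0.1402, 0.1517]
orientation: [-0.447, -0.547, -0.447, 0.548]
contact_force: [-0.9, -0.3, -2.7]
opening: 0.0101
```

Emit:
carry_out:
  deltas:
    - [[0.0003,0,0,0],[0.0006,0,0,0],[0.001,0,0,0],[0.001,0,0,0]]

```text
time: 18.1
tool_pos: [0.5794, 0.1402, 0.1506]
orientation: [-0.447, -0.547, -0.448, 0.548]
contact_force: [0.3, 0.4, -1.6]
opening: 0.0101
```

Emit:
carry_out:
  deltas:
    - [[0.0003,0,0,0],[0.0006,0,0,0],[0.001,0,0,0],[0.001,0,0,0]]

```text
time: 18.5
tool_pos: [0.5795, 0.1402, 0.1497]
orientation: [-0.447, -0.547, -0.448, 0.548]
contact_force: [-0.2, 0.1, -2.2]
opening: 0.0096
```

Emit:
carry_out:
  deltas:
    - [[0.0003,0,0,0],[0.0006,0,0,0],[0.001,0,0,0],[0.001,0,0,0]]

```text
time: 18.9
tool_pos: [0.5795, 0.1402, 0.1488]
orientation: [0.448, 0.547, 0.447, -0.547]
contact_force: [0.7, 0.6, -2.1]
opening: 0.0097
```

Emit:
carry_out:
  deltas:
    - [[0.0003,0,0,0],[0.0006,0,0,0],[0.001,0,0,0],[0.001,0,0,0]]

```text
time: 19.3
tool_pos: [0.5799, 0.1402, 0.1486]
orientation: [0.448, 0.548, 0.447, -0.547]
contact_force: [-2.2, -0.7, 4.7]
opening: 0.0098
```

```bash
python3 st.py
```

```text
t 19.45 rail x,y mm [ -0.1 -46.4] slot_top true z mm 117.6 F [-1.92 -0.89  5.38] open 0.009832087621385042 Frail y -1.25
yaw err deg -0.02 tilt [ 0.001  -0.0001]
```

The bar is felt: force z rose from −1.8 to +5.4 N, so it carries about 7 N at a reported z of 0.1486. I ease the load slightly and slide.

Emit:
carry_out:
  deltas:
    - [[-0.0002,0,0,0],[-0.0004,0,0,0],[-0.0004,0,-0.001,0],[-0.0004,0,-0.003,0],[-0.0004,0,-0.005,0],[-0.0004,0,-0.007,0],[-0.0004,0,-0.009,0],[-0.0004,0,-0.011,0],[-0.0004,0,-0.013,0],[-0.0004,0,-0.014,0],[-0.0004,0,-0.014,0]]

```text
time: 20.6
tool_pos: [0.5827, 0.1523, 0.1483]
orientation: [-0.448, -0.547, -0.447, 0.548]
contact_force: [-1.3, -3.3, 5.7]
opening: 0.0129
```

```bash
python3 st.py
```

```text
t 20.75 rail x,y mm [  0.3 -34.1] slot_top true z mm 117.3 F [-0.82 -3.51  5.6 ] open 0.012850865977357268 Frail y -3.6
yaw err deg -0.07 tilt [ 0.0003 -0.0023]
```

The opening grew to 12.9 mm, with a backward force of 3.6 N on the tool. Friction on the bar is tilting the paddle in the light grip, so I'll unload the bar, tighten the grip to straighten it and check.

Emit:
carry_out:
  deltas:
    - [[-0.0003,0,0,0],[-0.0006,0,0,0],[-0.0006,0,0,0],[-0.0006,0,0,0],[-0.0006,0,0,0]]
  force: 35

```text
time: 21.3
tool_pos: [0.5824, 0.154, 0.1486]
orientation: [0.448, 0.548, 0.447, -0.547]
contact_force: [0.1, -1.5, 1.5]
opening: 0.01
```

```bash
python3 st.py
```

```text
t 21.45 rail x,y mm [ -0.4 -32.3] slot_top true z mm 117.6 F [ 0.78 -1.42  1.21] open 0.009453064553759983 Frail y -1.24
yaw err deg -0.01 tilt [-0.0001  0.0002]
```

Emit:
carry_out:
  deltas:
    - [[0,0,-0.001,0],[0,0,-0.0025,0],[0,0,-0.004,0],[0,0,-0.0055,0],[0,0,-0.007,0],[0,0,-0.0085,0],[0,0,-0.01,0],[0,0,-0.011,0],[0,0,-0.012,0],[0,0,-0.012,0]]

```text
time: 22.5
tool_pos: [0.5846, 0.1661, 0.1486]
orientation: [0.447, 0.547, 0.448, -0.547]
contact_force: [0.7, 0.0, -0.0]
opening: 0.0095
```

```bash
python3 st.py
```

```text
t 22.65 rail x,y mm [ -0.5 -20.1] slot_top true z mm 117.6 F [ 0.17  0.   -0.41] open 0.009632710216897801 Frail y 0.03
yaw err deg -0.01 tilt [-0.0001  0.0005]
```

Emit:
carry_out:
  deltas:
    - [[0.0002,0,-0.001,0],[0.0002,0,-0.0025,0],[0.0002,0,-0.004,0],[0.0002,0,-0.0055,0],[0.0002,0,-0.007,0],[0.0002,0,-0.0085,0],[0.0002,0,-0.0095,0],[0.0002,0,-0.0105,0],[0.0002,0,-0.011,0],[0.0002,0,-0.011,0]]

```text
time: 23.7
tool_pos: [0.587, 0.1765, 0.1486]
orientation: [0.448, 0.548, 0.447, -0.547]
contact_force: [-0.9, -2.1, 1.6]
opening: 0.0096
```

```bash
python3 st.py
```

```text
t 23.85 rail x,y mm [-0.3 -9.4] slot_top true z mm 117.6 F [-0.59 -1.92  1.6 ] open 0.009307473797075529 Frail y -2.0
yaw err deg -0.03 tilt [0.0002 0.    ]
```

Emit:
carry_out:
  deltas:
    - [[0,0,-0.0005,0],[0,0,-0.001,0],[0,0,-0.0015,0],[0,0,-0.002,0],[0,0,-0.002,0]]

```text
time: 24.4
tool_pos: [0.5873, 0.1785, 0.1486]
orientation: [0.448, 0.547, 0.447, -0.547]
contact_force: [-0.2, -2.2, 2.6]
opening: 0.0099
```

```bash
python3 st.py
```

```text
t 24.55 rail x,y mm [-0.3 -7.4] slot_top true z mm 117.6 F [-0.55 -2.23  2.86] open 0.0097379604893097 Frail y -2.3
yaw err deg -0.02 tilt [ 0.0001 -0.    ]
```

Emit:
carry_out:
  deltas:
    - [[-0.0001,0,-0.0005,0],[-0.0002,0,-0.001,0],[-0.0002,0,-0.0015,0],[-0.0002,0,-0.0015,0]]

```text
time: 25.0
tool_pos: [0.5875, 0.1802, 0.1486]
orientation: [0.447, 0.547, 0.448, -0.547]
contact_force: [0.3, -1.6, 0.8]
opening: 0.0098
```

```bash
python3 st.py
```

```text
t 25.15 rail x,y mm [-0.5 -5.7] slot_top true z mm 117.6 F [ 0.03 -1.76  0.86] open 0.009672579014953438 Frail y -1.72
yaw err deg -0.01 tilt [-0.0001  0.0003]
```

Emit:
carry_out:
  deltas:
    - [[0,0,-0.0003,0],[0,0,-0.0006,0],[0,0,-0.001,0],[0,0,-0.001,0]]

```text
time: 25.6
tool_pos: [0.5877, 0.1811, 0.1487]
orientation: [-0.447, -0.547, -0.448, 0.547]
contact_force: [-1.0, -0.6, 0.5]
opening: 0.01
```

```bash
python3 st.py
```

```text
t 25.75 rail x,y mm [-0.5 -4.8] slot_top true z mm 117.6 F [-0.42 -1.02  0.06] open 0.01008702514854809 Frail y -1.09
yaw err deg -0.02 tilt [-0.0002  0.0001]
```

Emit:
carry_out:
  deltas:
    - [[0,0,-0.0003,0],[0,0,-0.0006,0],[0,0,-0.001,0],[0,0,-0.001,0]]

```text
time: 26.2
tool_pos: [0.5877, 0.1813, 0.1486]
orientation: [-0.448, -0.547, -0.447, 0.548]
contact_force: [-0.7, -2.8, 1.7]
opening: 0.0094
```

```bash
python3 st.py
```

```text
t 26.35 rail x,y mm [-0.5 -4.6] slot_top true z mm 117.7 F [-0.88 -2.94  1.02] open 0.00979692702103207 Frail y -3.05
yaw err deg -0.04 tilt [-0.0006 -0.0009]
```

Emit:
carry_out:
  deltas:
    - [[0,0,-0.0003,0],[0,0,-0.0006,0],[0,0,-0.0006,0]]

```text
time: 26.7
tool_pos: [0.5879, 0.1816, 0.1487]
orientation: [-0.448, -0.547, -0.447, 0.548]
contact_force: [-2.0, -4.6, 2.4]
opening: 0.0097
```

```bash
python3 st.py
```

```text
t 26.85 rail x,y mm [-0.4 -4.3] slot_top true z mm 117.7 F [-2.02 -4.87  1.54] open 0.009661141475893966 Frail y -5.18
yaw err deg -0.04 tilt [-0.0007 -0.0014]
```

The stop is felt: the y force rises to −5 N with no further travel, at rail y of about −4.5. I relieve the push and release gently.

Emit:
carry_out:
  deltas:
    - [[0,0,0.0004,0],[0,0,0.0008,0],[0,0,0.0008,0]]
  force: 10

```text
time: 27.2
tool_pos: [0.588, 0.1819, 0.1487]
orientation: [0.447, 0.548, 0.448, -0.547]
contact_force: [-0.9, -2.6, -0.0]
opening: 0.0103
```

Emit:
carry_out:
  deltas:
    - [[0,0,0,0],[0,0,0,0],[0,0,0,0],[0,0,0,0],[0,0,0,0]]
  fingers: -0.6

```text
time: 27.7
tool_pos: [0.588, 0.1821, 0.1488]
orientation: [0.448, 0.548, 0.448, -0.547]
contact_force: [0.2, 0.6, -0.5]
opening: 0.0184
```

```bash
python3 st.py
```

```text
t 27.85 rail x,y mm [-0.4 -3.9] slot_top true z mm 117.8 F [ 0.12  0.26 -0.2 ] open 0.018413176419710513 Frail y 0.28
yaw err deg -0.02 tilt [0.0001 0.0001]
```

Emit:
carry_out:
  deltas:
    - [[0,0,0,0],[0,0,0,0],[0,0,0,0],[0,0,0,0],[-0.01,0,0,0],[-0.03,0,0,0],[-0.06,0,0,0],[-0.1,0,0,0],[-0.13,0,0,0],[-0.15,0,0,0],[-0.15,0,0,0]]
  fingers: -0.2

```text
time: 29.0
tool_pos: [0.5896, 0.1826, 0.303]
orientation: [0.448, 0.55, 0.447, -0.545]
contact_force: [0.5, -0.5, 0.0]
opening: 0.0368
```

Run:
```python
from h import *
from cell import robot,eyes
import pickle
cab=np.array([.5809,.1450,-.1999]); print(robot.get_state()["time"])
c={n:eyes.camera(n) for n in("scene","top")}; pickle.dump(c,open("cams4.pkl","wb"))
p=list(place(cab,[[0,.0415-.005,0]])[0][:2])+[-.2]; zb=.1177-.088
def lo(yf): return [place(p,np.array([[x,yf,zb+z] for x,z in((.025,0),(.025,.1),(.011,.1),(.011,.18),(-.011,.18),(-.011,.1),(-.025,.1),(-.025,0))]))]
b=(270,95,100,75)
d=dict(c["scene"],image=cv2.convertScaleAbs(c["scene"]["image"],alpha=1.5))
cv2.imwrite("pics/end.png",np.hstack([overlay(d,[],b),overlay(d,lo(-.005)+lo(.005),b)]))
```

```text
29.0
```

View pics/end.png

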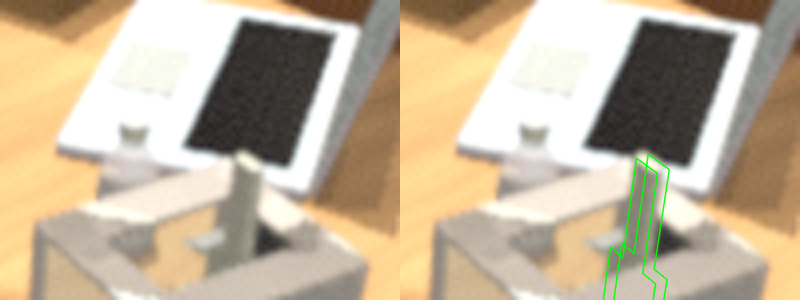

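The picture shows the paddle hanging upright behind the opening, its neck at (245,165) in the crop, with the gripper clear. One numeric check of the offset from home remains.

```bash
python3 - <<'E'
from h import *
import pickle
a=pickle.load(open("cams0.pkl","rb")); b=pickle.load(open("cams4.pkl","rb"))
cab=np.array([.5809,.1450,-.1999]); zb=.0297
n="scene"; D=np.minimum(cv2.GaussianBlur(np.abs(a[n]["image"].astype(np.float32)-b[n]["image"]).sum(2),(0,0),.5),90)
def score(x,y,tx,ty,z0=.137,z1=.178,cam=n,D=D):
    V=[]
    for sx in(-.011,.011):
        for sy in(-.005,.005):
            for z in(z0,.18): V.append([x+sx+tx*(z-.088),.0415+y+sy+ty*(z-.088),zb+z])
    uv=proj(b[cam],place(cab,V)); h=cv2.convexHull(uv.astype(np.float32))
    m=np.zeros(D.shape,np.uint8); k=8
    M=cv2.fillConvexPoly(np.zeros((D.shape[0],D.shape[1]),np.uint8),np.int32(np.round(h*256)),255,cv2.LINE_AA,8)/255.
    x0,y0,w,hh=cv2.boundingRect(h); W=np.s_[y0-4:y0+hh-3,x0-6:x0+w+6]
    return (D[W]*M[W]).sum()/M[W].sum()-(D[W]*(1-M[W])).sum()/(1-M[W]).sum()
for tl in(0,-.05,.05):
    r=sorted(((score(0,y,0,tl),y*1e3) for y in np.arange(-.013,.003,.001)),reverse=True)[:3]; print("ytilt",tl,np.round(r,1).tolist())
# bystanders: change around top picture
t=np.abs(a["top"]["image"].astype(int)-b["top"]["image"]).sum(2)
for nm,(u,v) in dict(mouse=(280,145),bottle=(147,250),tape=(267,256)).items(): print(nm,(t[v-18:v+19,u-18:u+19]>60).mean().round(3))
E
python3 st.py
```

```text
ytilt 0 [[50.2, -7.0], [50.0, -5.0], [49.8, -6.0]]
ytilt -0.05 [[50.5, -2.0], [50.1, -1.0], [49.8, -0.0]]
ytilt 0.05 [[49.6, -10.0], [49.5, -9.0], [49.0, -8.0]]
mouse 0.531
bottle 0.948
tape 0.282
t 29.25 rail x,y mm [-0.9 -4.5] slot_top true z mm 266.6 F [-0.09 -0.27 -0.21] open 0.036792017926883365 Frail y -0.28
yaw err deg -0.02 tilt [-0.0028 -0.0009]
```

Run:
```python
from cell import robot
print(robot.sign_off())
```

```text
the job is handed in; nothing more can be done
None
```

The white paddle is hanging on the hook's bar, pushed home against the stop and released. I handed the job in at about 29 s of the 64 s; no verdict came back.

I took the paddle from the stand, passed it down through the opening beyond the tip and lowered it by feel. The bar took the load at a slot-top height of about 117.6 mm. I then slid it under the lips until the stop was felt, relieved the push, let go and withdrew upward.

**Last checks**
- **Home:** in the final scene image the neck fits the home pose, with the paddle's middle 5 to 7 mm before the stop. That assumes it hangs upright: one view cannot tell a small tilt from a shift, and tilts of 0.05 rad fit almost as well. The tool was at about −4.5 mm when the stop was felt.
- **Forces on the hook:** the bearing load stayed around 7 N or less in my readings, and the stop push around 5 N. After release the wrist force was close to zero.

**What failed or disagreed**
- **Tool height:** the cameras put the fingertips about 30 mm higher than the reported z. A first test close above the neck shut on nothing, which agreed with this, so I added that offset throughout. The held paddle then matched the images within 0.5 px.
- **Tilt in the grip:** at the start of the slide, friction on the bar tilted the paddle in my light 10 N grip. I unloaded the bar and gripped at 35 N, and it straightened.
- **Bystanders:** the automatic before/after check in the top view told nothing, probably because the arm and its shadow lay over them. In the final scene image the bottle stands where it did. The mouse and tape were not checked, but I saw no unexpected contact force.

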